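Open the micrometer's bench case by its two thumb buttons

ROBOT

A 6-joint arm with a two-finger parallel gripper is mounted at the origin on a cart in front of the work surface, level with it; the furniture and walls round the work are solid. World frame = base frame: x ahead of the robot, y to its left, z up, the work surface at z = 0. Lengths are in m, angles in rad, forces in N, time in s.
With the tool pointing down it reaches from about 0.35 to 0.975 m from the base axis. Payload 4.9 kg.
Tool frame: the origin (TCP) lies at the very end of the fingers, on their centre line; the grasp point (between the pads) lies 19 mm behind it (pinch_z is the distance from the TCP to the grasp point, in m); z points along the fingers, y is the line along which they close (so a half turn about z gives the same grasp; the last joint's range is limited). The gripper opens to 85 mm and grips with 20 to 120 N. Pads are 22 mm wide; open, the fingers measure 114 mm over their backs; the gripper's body (76 mm by 85 mm) begins 54 mm behind the grasp point. The pads swing forward as they close: fully open they stand 13 mm farther back than shut.
Start: joints at [-1.36, 0.053, 1.613, -0, 1.476, -0.119], TCP at [0.202, -0.591, 0.231] pointing down, gripper open.
Joint ranges: [-3.01, 3.01], [-1.01, 2.22], [0.06, 2.58], [-1.02, 4.17], [0.09, 2.62], [-3.14, 3.14]. Speed limits (rad/s): [2.57, 2.57, 3.14, 3.14, 3.14, 3.14].

INTERFACE

Orientations are given as a unit quaternion [w, x, y, z].
In Python, from plant import * gives the robot as it stands. The module is installed in compiled form; this text tells all that it offers.
- The arm moves only by the tool play_rows, never from a script. Its arguments are lists of equal length, an entry for each row: "linear": the shift along the world's x, y, z in m, a list of three; "turn": the turn about the world's z in degrees. A call has 1 to 8 rows; each row shifts and turns the commanded pose from where the row before left it; what a row does not reach is not made up. A row lasts 1/8 s, in which the tool goes at most 62.5 mm and 10.7 degrees, less where a joint would pass 70% of its speed; a pose out of reach is approached as far as the arm can. A call is refused whole if a number of a shift passes 0.0625 or a number of a turn 10.7, either way. A call with a gripper value outside its range is refused whole. "hand" is the finger opening in m, from 0 to 0.0854, set as the call begins (left out, the last holds). The fingers move at their own pace and stop on an object; the grip force is fixed at half the most. Time passes only in rows, so rows that do not move let the fingers close. It gives the time, the measured TCP pose, the force, the opening and the grip force at its end, in the units of the state.
- state(): the state, without advancing time (a new reading comes with each control period).
- grab_frame(name): name is "scene" or "top" or "wrist"; returns the picture (400x640x3 uint8, red, green, blue); there is no depth.
- camera_info(name): a dict with "camera_matrix" (3x3 intrinsics, pixels), "origin" and "attitude" of the camera in the world; the wrist camera has in their place "mount" (4x4, takes a point from camera to tool coordinates, whose origin is the TCP and whose axes are the flange's). Camera axes: x right, y down, z forward; pixel columns grow to the right and rows downward; lengths in m; the calibration is good to about 2 mm. A picture is of the moment at which its call begins: read the wrist's pose just before it. camera_info takes no time and is no camera call.
- job_done(): hands the job in; it is judged then, once.
Trained networks look in the newest picture that a camera, given by its name, has taken for a name from the list of things; names that differ only in an ending like _2 or _b are one class to them, and where a whole thing is asked for, a point or a joint stands for the part that bears it (a point fixed in the world has none). Each returns a list of dicts, best first, with "p" (0 to 1); they miss things now and then, are a little off and sometimes report something else, mostly with a low value. They report only what shows in the picture. A call takes as long as a camera call.
- trace(camera, thing): "region" (400x640 bool, what is visible of it) and "location" ([column, row] in pixels, amid what is visible of it).
The state is a dict: "time": time; "joint_pos": joint angles; "joint_vel": joint speeds; "joint_efforts": joint torques, N m; "tool_pos": TCP position; "tool_rot": TCP orientation; "contact_force": force on the tool from outside, world axes, zero at the start; "ft_torque": the same for the moment, N m; "gripper_width": opening from 0.0 (shut) to 1.0 (fully open); "grasp_force": force on a finger pad.
Only numpy, scipy, OpenCV 4.12 (cv2) and the standard library are available. Lean on these libraries where they do the work, as an engineer would, in place of code of your own. Each camera call takes 0.05 s, during which the arm holds its last target. There are 200 camera calls.

TASK

Open the micrometer case that is screwed to the bench. With one fingertip on each, press the two thumb buttons on its front down together and hold them until the lid has sprung up, then let go and push the lid up and back, past upright, until it rests open against its stop. Only press and push, gently, without gripping anything; leave the micrometer lying in its recess, and leave the two setting pins and the cap beside the case standing where they are.

Things in the scene. Friction and masses are not known exactly. Their poses are not given: they have to be found in the camera images.
- case: Flat grey case, screwed to the bench, 116 mm deep (x), 210 mm wide (y; 248 over the screw ears), 58 high with the lid shut. Origin: centre of its underside; x points from the buttons in front to the hinge, y left, z up. Lower shell's rim at z = 44 mm. A black latch housing (y -62 to 62, top z = 22 mm) stands out in front to x = -102 mm. The micrometer lies inside in dark foam, level with the rim.
- left_catch: The left steel thumb button with its hook: a rocker in front of the lid. Origin: its pivot, at x = -66, y = 30, z = 26 mm in the case's frame; turns about the case's y. Its hook stands up behind the pad (case x -74 to -70 mm when up, to z = 54 mm) with its nose over the lid's lip, and swings up to 7 mm towards the front as the pad goes down: leave it room.
- right_catch: The right thumb button with its hook, the same at y = -30 mm.
- button_left (a joint): Angle of the left thumb button, rad: 0 up, 0.24 fully down (pad 7 mm lower, about 3 N a button). Its hook lets the lid's lip go at about 0.14 rad (4 mm, 2.3 N). A spring brings it up when let go. Either hook alone keeps the lid shut, and catches it again if let go before the lid has risen.
- button_right (a joint): Angle of the right thumb button, which works in the same way.
- left_pad (a point): Press point on the left button's pad, on its top face: x = -96, y = 30, z = 46 mm in the case's frame when up; moves with the button. The pad is flat, 26 mm wide (y) and 36 mm deep (x from -110 to -74 mm).
- right_pad (a point): Press point on the right button's pad, of the same size: x = -96, y = -30, z = 46 mm in the case's frame when up. The two press points are 60 mm apart, with 34 mm clear between the pads.
- cover: The grey lid of the case, 118 x 210 x 14 mm, 0.15 kg. Origin: the middle of its hinge axis, at x = 60, z = 44 mm in the case's frame; the axis runs along the case's y. Do not force it: it yields to a few newtons.
- lid (a joint): Angle of the lid, rad: 0 shut, 1.57 upright, 1.85 open against its stop. When both hooks are clear, two spring pins lift the damped lid within about a second to about 0.9 rad, where it rests. From there it must be pushed (2 to 4 N at the lip): let go short of upright it sinks back onto the pins, past upright it falls to the stop and stays.
- lid_lip (a point): Middle of the outer edge of the lid's front lip, a 4 mm thick flange along the whole front edge (216 mm), 126 mm from the hinge axis; at x = -66, z = 47 mm in the case's frame when shut, about 140 mm above the bench when sprung up. The lid is 14 mm thick and hollow below.
- micrometer: Digital outside micrometer with a black thimble, 168 x 62 x 24 mm, loose in the foam recess, lying along the case's y. Origin: centre of its underside. Leave it alone.
- pin_a: Loose steel setting pin standing beside the case, 16 mm in diameter, 32 mm high; origin: centre of its underside. Leave it alone.
- pin_b: Second setting pin of the same size, standing beside the case. Leave it alone.
- cap_a: Loose white plastic cover cap standing beside the case, 30 mm in diameter, 50 mm high; origin: centre of its underside. Leave it alone.

How it is judged:
By the outcome, as a careful person would: the job done as asked, in the order asked, and still so for the second after the job is handed in, with the robot touching nothing.
It also fails if it takes over 45 s, if anything falls off the work surface, if the arm or the gripper's body presses on something with over 40 N, if the wrist force passes 120 N, or if a joint passes its speed limit or range.

## Working session

There is one attempt and no reset: what is moved stays moved. The work goes in short steps, Python scripts to look and compute and a tool call to move; the robot and the scene stay as the last step left them, time stands still between calls to the robot, and variables do not carry over. Pictures are saved under pics/ and viewed, at most 10 in all, crops included, and the job is handed in when it is done.

Besides the shell and the picture viewer there is one more tool, called after "Emit:" in YAML: its name, and indented under it one key for each argument. play_rows: Moves the arm, as the interface text tells. Its arguments: {"type":"object","properties":{"linear":{"type":"array","items":{"type":"array","items":{"type":"number"}}},"turn":{"type":"array","items":{"type":"number"}},"hand":{"type":"number"}},"required":["linear","turn"]}

```bash
mkdir -p pics
cat > h.py <<'E'
from plant import *
import numpy as np, cv2
def save(n,f): cv2.imwrite(f'pics/{f}.png',cv2.cvtColor(grab_frame(n),cv2.COLOR_RGB2BGR))
E
python3 - <<'E'
from h import *
s=state();print(s)
for n in('scene','top','wrist'):print(n,camera_info(n))
a=grab_frame('scene');b=grab_frame('top')
cv2.imwrite('pics/a.png',cv2.cvtColor(a,cv2.COLOR_RGB2BGR));cv2.imwrite('pics/b.png',cv2.cvtColor(b,cv2.COLOR_RGB2BGR))
for c in('top','scene'):
  for t in('case','left_catch','right_catch','left_pad','right_pad','cover','lid_lip','pin_a','cap_a'):
    for d in trace(c,t)[:2]:print(c,t,round(d['p'],2),d['location'],d['region'].sum())
E
```

```text
{'time': 0.0, 'joint_pos': array([-1.36002750e+00,  5.33803643e-02,  1.61427800e+00, -2.99860096e-05,
        1.47601616e+00, -1.19004952e-01]), 'joint_vel': array([-5.88692233e-04,  9.26375380e-04, -3.25536862e-04, -5.72850337e-05,
        1.35992927e-03,  4.44583307e-04]), 'joint_efforts': array([-9.90602825e-05, -3.93684483e+01, -3.70180428e+01, -1.92738248e-04,
        7.05634229e-03,  7.72820794e-07]), 'tool_pos': array([ 0.20225163, -0.59071346,  0.23005801]), 'tool_rot': array([-1.03915423e-03,  9.86436158e-01,  1.64142082e-01, -6.26518449e-05]), 'contact_force': array([0.37683037, 0.37332103, 0.15965476]), 'ft_torque': array([-0.02744592,  0.02604713, -0.00971194]), 'grasp_force': 0.0, 'gripper_width': 0.9996204257898814}
scene {'camera_matrix': array([[487.51060631,   0.        , 316.37096928],
       [  0.        , 487.51060631, 202.01252565],
       [  0.        ,   0.        ,   1.        ]]), 'origin': array([0.05473395, 0.55333944, 0.56402995]), 'attitude': array([ 0.18681348, -0.34095965,  0.81430103, -0.43100008])}
top {'camera_matrix': array([[400.99301845,   0.     
[... 948 characters left out ...]
0.59 [286.2, 242.3] 258
top right_pad 0.72 [298.9, 205.7] 5930
top right_pad 0.27 [287.0, 246.3] 233
top cover 0.79 [298.3, 203.9] 5784
top lid_lip 0.6 [298.6, 201.8] 5756
top pin_a 0.6 [226.6, 183.9] 57
top cap_a 0.66 [229.2, 219.0] 158
scene case 0.94 [320.2, 245.0] 9592
scene left_catch 0.77 [340.7, 254.3] 356
scene right_catch 0.86 [361.7, 241.2] 373
scene right_catch 0.49 [315.1, 227.2] 5623
scene left_pad 0.63 [337.2, 257.9] 367
scene right_pad 0.86 [359.9, 240.9] 417
scene cover 0.66 [314.1, 225.4] 5598
scene lid_lip 0.85 [316.9, 228.6] 5673
scene lid_lip 0.21 [360.4, 243.4] 368
scene pin_a 0.49 [227.7, 270.9] 159
scene cap_a 0.61 [264.5, 290.4] 437
scene cap_a 0.59 [338.1, 256.0] 429
```

Run:
```python
import cv2
a=cv2.imread('pics/a.png');b=cv2.imread('pics/b.png')
cv2.imwrite('pics/c.png',cv2.resize(b[130:290,190:400],None,fx=3.75,fy=3.75,interpolation=2))
cv2.imwrite('pics/d.png',cv2.resize(a[130:340,180:460],None,fx=2.85,fy=2.85,interpolation=2))
```

```text
(no output)
```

View pics/c.png

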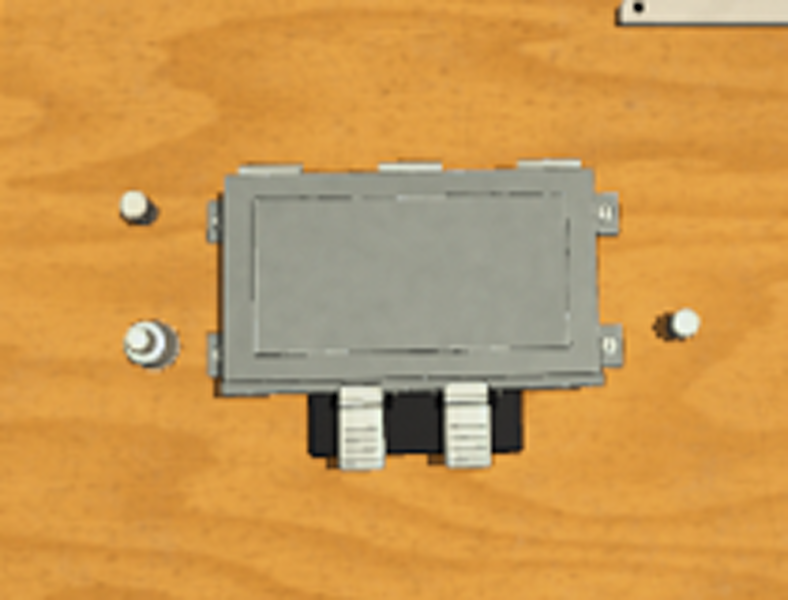

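View pics/d.png

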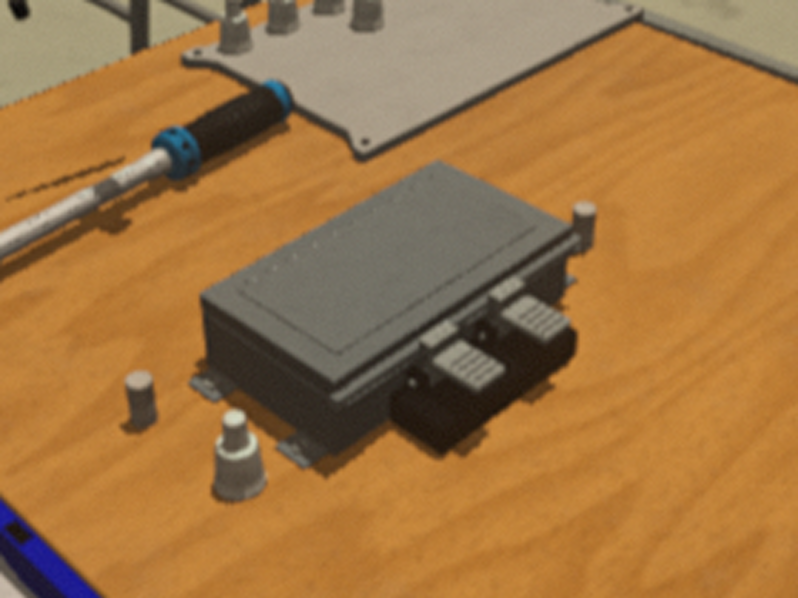

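The top view shows the case nearly square to the world: front lip corners at crop (218,393) and (605,381), pads at about (362,430) and (468,428). The pins and cap are off to its sides, clear of the buttons. The scene view agrees. Next I fit the case pose using both views.

```bash
cat >> h.py <<'E'
from scipy.spatial.transform import Rotation as R
from scipy.optimize import least_squares
def proj(c,P):
    i=camera_info(c);q=i['attitude'];A=R.from_quat([*q[1:],q[0]]).as_matrix()
    p=(np.asarray(P)-i['origin'])@A; u=p@i['camera_matrix'].T; return u[:,:2]/u[:,2:]
def W(v,P):
    P=np.asarray(P,float);c,s=np.cos(v[2]),np.sin(v[2])
    return np.c_[v[0]+c*P[:,0]-s*P[:,1],v[1]+s*P[:,0]+c*P[:,1],P[:,2]]
E
python3 - <<'E'
from h import *
L=np.array([[-66,108,47],[-66,-108,47],[-110,43,46],[-110,17,46],[-110,-17,46],[-110,-43,46]])/1e3
T=np.array([[218,393],[605,381],[341,470],[383,468],[449,467],[490,465]])/3.75+[190,130]
S=np.array([[333,400],[580,240],[470,390],[503,368],[542,338],[577,318]])/2.85+[180,130]
f=lambda cs:(lambda v:np.concatenate([(proj(c,W(v,L))-o).ravel() for c,o in cs]))
for cs in([('top',T)],[('scene',S)],[('top',T),('scene',S)]):
    r=least_squares(f(cs),[.45,.1,0],loss='soft_l1');print(r.x,np.degrees(r.x[2]));print(r.fun.reshape(-1,2).round(1).tolist())
v=r.x
print(W(v,[[-.098,0,.046],[-.066,0,.047],[.06,0,.044],[-.09,0,.1]]))
def g(c,t,z,k=0):
    pass
s=state();print(s['time'])
E
```

```text
[0.55658713 0.07382209 0.02676885] 1.5337422414710506
[[0.8, 0.4], [-0.3, 0.3], [-0.6, -0.2], [0.5, -0.0], [-0.9, -0.3], [0.5, -0.2]]
[0.55651631 0.07153786 0.00088157] 0.050509994531528275
[[-0.1, 1.2], [0.8, 0.6], [0.6, -1.1], [-0.0, -1.0], [-0.0, 0.1], [-2.3, 0.2]]
[0.55650562 0.07283567 0.0141414 ] 0.8102424399261914
[[0.9, -0.2], [-0.2, 1.0], [-0.8, -0.4], [0.3, -0.1], [-1.1, -0.2], [0.3, 0.1], [0.3, 1.7], [0.0, 0.4], [1.0, -1.0], [0.1, -1.0], [-0.1, -0.0], [-2.5, -0.0]]
[[0.45851541 0.07144986 0.046     ]
 [0.49051222 0.07190237 0.047     ]
 [0.61649962 0.07368412 0.044     ]
 [0.46651461 0.07156298 0.1       ]]
1.0
```

Emit:
play_rows:
  linear:
    - [0.016,0.0414,-0.002]
    - [0.016,0.0414,-0.002]
    - [0.016,0.0414,-0.002]
    - [0.016,0.0414,-0.002]
    - [0.016,0.0414,-0.002]
    - [0.016,0.0414,-0.002]
    - [0.016,0.0414,-0.002]
    - [0.016,0.0414,-0.002]
  turn: [10.15,10.15,10.15,10.15,10.15,10.15,10.15,10.15]
  hand: 0.046

```text
time: 2.0
tool_pos: [0.3307, -0.2588, 0.2154]
tool_rot: [0.0, 0.64, 0.768, 0.0]
contact_force: [0.2, -0.3, -0.0]
gripper_width: 0.539
grasp_force: 0.0
```

Emit:
play_rows:
  linear:
    - [0.016,0.0414,-0.007]
    - [0.016,0.0414,-0.007]
    - [0.016,0.0414,-0.007]
    - [0.016,0.0414,-0.007]
    - [0.016,0.0414,-0.007]
    - [0.016,0.0414,-0.007]
    - [0.016,0.0414,-0.007]
    - [0.016,0.0414,-0.007]
  turn: [10.15,10.15,10.15,10.15,10.15,10.15,10.15,10.15]

```text
time: 3.0
tool_pos: [0.4589, 0.0726, 0.1594]
tool_rot: [0.0, -0.014, 1.0, -0.0]
contact_force: [0.3, -0.3, -0.7]
gripper_width: 0.539
grasp_force: 0.0
```

Emit:
play_rows:
  linear:
    - [0,0,-0.03]
    - [0,0,-0.02]
  turn: [0,0]

```text
time: 3.25
tool_pos: [0.458, 0.0719, 0.1082]
tool_rot: [-0.0, -0.012, 1.0, -0.0]
contact_force: [-0.6, 0.4, 0.6]
gripper_width: 0.538
grasp_force: 0.0
```

Run:
```python
from h import *
s=state();print(s);q=s['tool_rot']
M=R.from_quat([*q[1:],q[0]]).as_matrix();print(M.round(3),s['joint_pos'])
save('wrist','w1')
i=camera_info('wrist');m=i['mount']
def back(uv,z):
    d=np.linalg.inv(i['camera_matrix'])@[*uv,1]
    d=M@m[:3,:3]@d;o=M@m[:3,3]+s['tool_pos'];return (o+d*(z-o[2])/d[2]).round(4)
for t in('left_pad','right_pad','left_catch'):
  for d in trace('wrist',t)[:2]:
    ys,xs=np.nonzero(d['region']);print(t,d['p'],d['location'],xs.min(),xs.max(),ys.min(),ys.max(),back(d['location'],.046))
```

```text
{'time': 3.25, 'joint_pos': array([-5.07479665e-03, -2.36041163e-01,  2.09462845e+00, -7.27653058e-05,
        1.28393075e+00, -1.60020112e+00]), 'joint_vel': array([-0.01392192,  0.18876512,  0.1235132 ,  0.00064035, -0.32304705,
       -0.00118592]), 'joint_efforts': array([ 4.62725591e-01, -2.53731948e+01, -3.51989293e+01,  1.88324967e-02,
        2.35219728e-01, -1.61880296e-03]), 'tool_pos': array([0.45804976, 0.07185692, 0.10820167]), 'tool_rot': array([-4.63226336e-04, -1.21750089e-02,  9.99925774e-01, -2.69095920e-05]), 'contact_force': array([-0.55786748,  0.42818618,  0.55913163]), 'ft_torque': array([0.05390575, 0.0084244 , 0.01984264]), 'grasp_force': 0.0, 'gripper_width': 0.537998549872494}
[[-1.    -0.024 -0.001]
 [-0.024  1.    -0.   ]
 [ 0.001 -0.    -1.   ]] [-5.07479665e-03 -2.36041163e-01  2.09462845e+00 -7.27653058e-05
  1.28393075e+00 -1.60020112e+00]
left_pad 0.59 [356.7, 234.1] 341 379 205 270 [0.4671 0.0993 0.046 ]
right_pad 0.68 [281.5, 234.0] 260 297 204 270 [0.4683 0.0445 0.046 ]
left_catch 0.61 [357.4, 230.3] 341 379 205 270 [0.4641 0.0997 0.046 ]
left_catch 0.57 [281.2, 232.4] 260 297 204 270 [0.4671 0.0443 0.046 ]
```

View pics/w1.png

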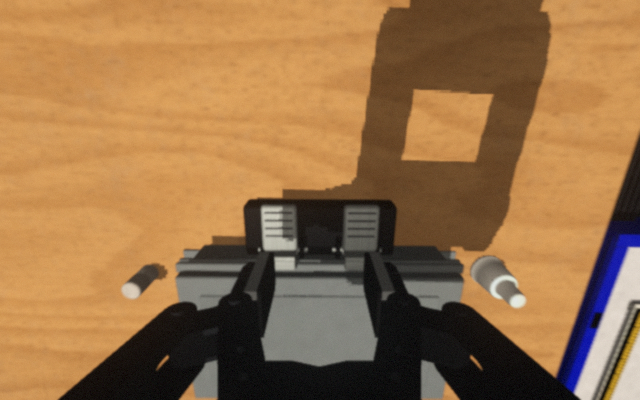

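The wrist view shows both pads (columns 261–297 and 343–378, front edge at row 205) between and ahead of the fingertips, with the fingers symmetric about them. Next I check the front edges and where the fingertips project.

Run:
```python
from h import *
s=state();q=s['tool_rot'];M=R.from_quat([*q[1:],q[0]]).as_matrix()
i=camera_info('wrist');m=i['mount'];K=i['camera_matrix']
def back(uv,z):
    d=M@m[:3,:3]@np.linalg.inv(K)@[*uv,1];o=M@m[:3,3]+s['tool_pos'];return (o+d*(z-o[2])/d[2]).round(4)
for p in[(261,205),(297,205),(343,205),(378,205)]:print(back(p,.046))
for p in[(178,267),(463,265)]:print('lip',back(p,.047))
def pr(t):
    c=np.linalg.inv(m)@[*t,1];u=K@c[:3];return (u[:2]/u[2]).round(0)
for y in(-.0375,-.03,-.023,.023,.03,.0375):print(y,pr([.011,y,0]),pr([-.011,y,0]),pr([.011,y,-.006]))
im=cv2.imread('pics/w1.png')[190:320,220:420]
im=cv2.convertScaleAbs(im,alpha=2.2,beta=25)
cv2.imwrite('pics/w1c.png',cv2.resize(im,None,fx=4,fy=4,interpolation=2))
```

```text
[0.4472 0.0294 0.046 ]
[0.4466 0.055  0.046 ]
[0.4459 0.0877 0.046 ]
[0.4454 0.1125 0.046 ]
lip [ 0.4978 -0.0352  0.047 ]
lip [0.4914 0.1805 0.047 ]
-0.0375 [246. 246.] [250. 283.] [244. 251.]
-0.03 [261. 246.] [264. 283.] [259. 251.]
-0.023 [275. 246.] [277. 283.] [273. 251.]
0.023 [364. 246.] [362. 283.] [366. 251.]
0.03 [378. 246.] [375. 283.] [380. 251.]
0.0375 [392. 246.] [389. 283.] [395. 251.]
```

View pics/w1c.png

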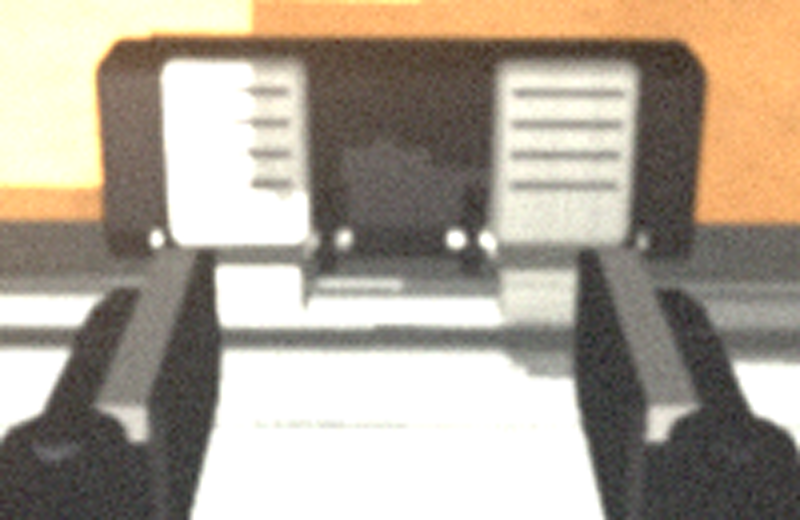

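The fingertips are about 7 mm thick, centred at ±27 mm, so I open slightly to 52 mm. The case pose is confirmed: pad front edge at x ≈ 0.446, centre y ≈ 0.0713. Now I descend to just above the pads.

Emit:
play_rows:
  linear:
    - [0,0,-0.015]
    - [0,0,-0.02]
    - [0,0,-0.015]
    - [0,0,-0.004]
    - [0,0,0]
  turn: [0,0,0,0,0]
  hand: 0.052

```text
time: 4.08
tool_pos: [0.4585, 0.0711, 0.0553]
tool_rot: [-0.0, -0.011, 1.0, 0.0]
contact_force: [0.3, 0.3, 1.5]
gripper_width: 0.61
grasp_force: 0.0
```

Emit:
play_rows:
  linear:
    - [0,0,-0.001]
    - [0,0,-0.001]
    - [0,0,-0.001]
    - [0,0,-0.001]
    - [0,0,-0.001]
    - [0,0,-0.001]
    - [0,0,0]
  turn: [0,0,0,0,0,0,0]

```text
time: 4.95
tool_pos: [0.4583, 0.0711, 0.0491]
tool_rot: [-0.0, -0.011, 1.0, -0.0]
contact_force: [-0.0, -1.0, 0.1]
gripper_width: 0.606
grasp_force: 0.0
```

Run:
```python
from h import *
s=state();print(s['tool_pos'],s['contact_force'],s['ft_torque'],s['gripper_width'],s['time'])
save('wrist','w2')
```

```text
[0.45827974 0.07109582 0.04913713] [-0.01530595 -1.0308691   0.1097012 ] [0.02194326 0.01521406 0.00714918] 0.6062818302950839 4.95
```

View pics/w2.png

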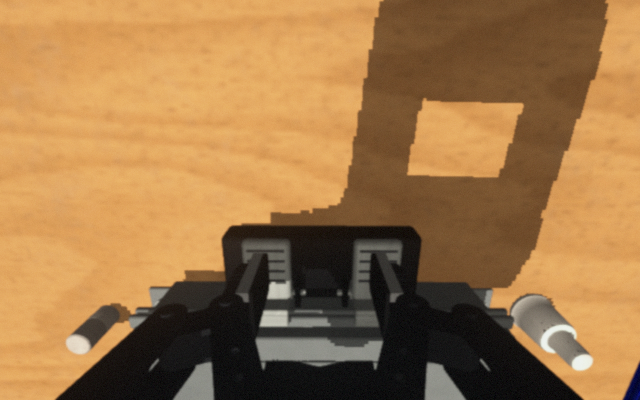

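The fingertips hover over both pads (pads at columns 242–292 and 353–403, fingertips at about 258 and 380). They are still about 8 mm up because half-open fingers sit farther back. I continue down with a 1 mm shift in y.

Emit:
play_rows:
  linear:
    - [-0.001,0.001,-0.002]
    - [0,0,-0.0015]
    - [0,0,-0.0015]
    - [0,0,-0.001]
    - [0,0,0]
  turn: [0,0,0,0,0]

```text
time: 5.62
tool_pos: [0.4573, 0.0721, 0.0432]
tool_rot: [-0.0, -0.011, 1.0, 0.0]
contact_force: [-0.2, 0.0, 0.2]
gripper_width: 0.608
grasp_force: 0.0
```

Emit:
play_rows:
  linear:
    - [0,0,-0.001]
    - [0,0,-0.001]
    - [0,0,-0.001]
    - [0,0,0]
  turn: [0,0,0,0]

```text
time: 6.12
tool_pos: [0.4565, 0.0721, 0.0408]
tool_rot: [-0.002, -0.011, 1.0, -0.0]
contact_force: [-5.3, -0.6, 7.7]
gripper_width: 0.609
grasp_force: 4.2
```

Emit:
play_rows:
  linear:
    - [0,0,-0.001]
    - [0,0,-0.001]
    - [0,0,0]
    - [0,0,0]
  turn: [0,0,0,0]

```text
time: 6.62
tool_pos: [0.4553, 0.0721, 0.0384]
tool_rot: [-0.003, -0.011, 1.0, -0.0]
contact_force: [-10.0, -0.3, 9.3]
gripper_width: 0.609
grasp_force: 5.7
```

The buttons are going down. The -x force fits the pad tops swinging forward and dragging the fingertips, so I follow that motion.

Emit:
play_rows:
  linear:
    - [-0.0015,0,-0.0005]
    - [-0.0015,0,-0.0005]
    - [0,0,0]
  turn: [0,0,0]

```text
time: 7.0
tool_pos: [0.455, 0.0721, 0.0383]
tool_rot: [0.001, -0.011, 1.0, -0.0]
contact_force: [-1.8, -0.4, 6.1]
gripper_width: 0.611
grasp_force: 2.9
```

Run:
```python
from h import *
s=state();print(s['tool_pos'],s['contact_force'],s['ft_torque'],s['gripper_width'],s['time'])
save('scene','s2');a=cv2.imread('pics/s2.png');cv2.imwrite('pics/s2c.png',cv2.resize(a[130:340,180:460],None,fx=2.85,fy=2.85,interpolation=2))
```

```text
[0.45504881 0.07207615 0.03830909] [-1.75669021 -0.36524627  6.10588527] [-0.021196    0.32215668 -0.01082102] 0.6110826410563222 7.0
```

View pics/s2c.png

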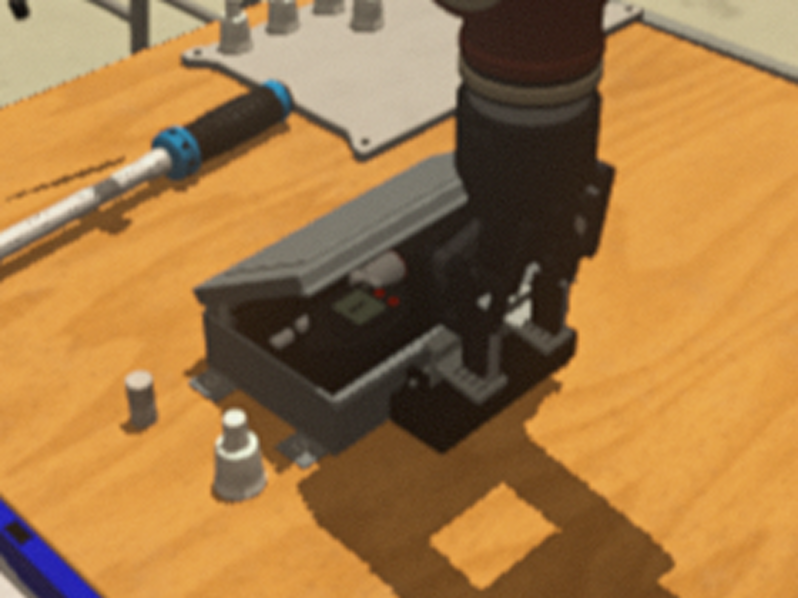

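The lid has sprung up while both buttons are held; the micrometer lies in place. I hold a moment longer, then let go straight up and back off.

Emit:
play_rows:
  linear:
    - [0,0,0]
    - [0,0,0]
    - [0,0,0]
    - [0,0,0]
    - [0,0,0]
    - [0,0,0]
  turn: [0,0,0,0,0,0]

```text
time: 7.8
tool_pos: [0.4551, 0.0721, 0.0384]
tool_rot: [0.0, -0.011, 1.0, -0.0]
contact_force: [-2.0, 0.4, 5.0]
gripper_width: 0.612
grasp_force: 3.0
```

Emit:
play_rows:
  linear:
    - [-0.001,0,0.004]
    - [-0.002,0,0.008]
    - [-0.005,0,0.02]
    - [-0.01,0,0.025]
    - [-0.005,0,0.02]
    - [0,0,0.01]
    - [0,0,0]
  turn: [0,0,0,0,0,0,0]

```text
time: 8.68
tool_pos: [0.4318, 0.0721, 0.1249]
tool_rot: [0.001, -0.011, 1.0, -0.0]
contact_force: [-0.2, 0.3, -0.4]
gripper_width: 0.609
grasp_force: 0.0
```

Emit:
play_rows:
  linear:
    - [0,0,0]
    - [0,0,0]
    - [0,0,0]
    - [0,0,0]
  turn: [0,0,0,0]
  hand: 0.0

```text
time: 9.18
tool_pos: [0.4313, 0.0721, 0.124]
tool_rot: [-0.0, -0.011, 1.0, 0.0]
contact_force: [0.2, 0.5, -0.7]
gripper_width: 0.001
grasp_force: 0.0
```

Run:
```python
from h import *
s=state();print(s['tool_pos'],s['contact_force'],s['gripper_width'],s['time'])
save('scene','s3');a=cv2.imread('pics/s3.png');cv2.imwrite('pics/s3c.png',cv2.resize(a[110:340,180:460],None,fx=2.6,fy=2.6,interpolation=2))
# predicted lip ends at several angles
v=[.5565,.0725,.02]
for th in(.8,.9,1.0):
  P=[[.06-.126*np.cos(th),y,.044+.126*np.sin(th)] for y in(.108,-.108)]
  print(th,((proj('scene',W(v,P))-[180,110])*2.6).round().tolist(),W(v,P).round(3).tolist())
```

```text
[0.43126688 0.07210069 0.12398175] [ 0.16947187  0.54093799 -0.69992089] 0.000769950459688016 9.175
0.8 [[256.0, 278.0], [493.0, 144.0]] [[0.527, 0.18, 0.134], [0.531, -0.036, 0.134]]
0.9 [[244.0, 260.0], [483.0, 129.0]] [[0.536, 0.18, 0.143], [0.54, -0.036, 0.143]]
1.0 [[232.0, 242.0], [472.0, 114.0]] [[0.546, 0.18, 0.15], [0.551, -0.036, 0.15]]
```

View pics/s3c.png

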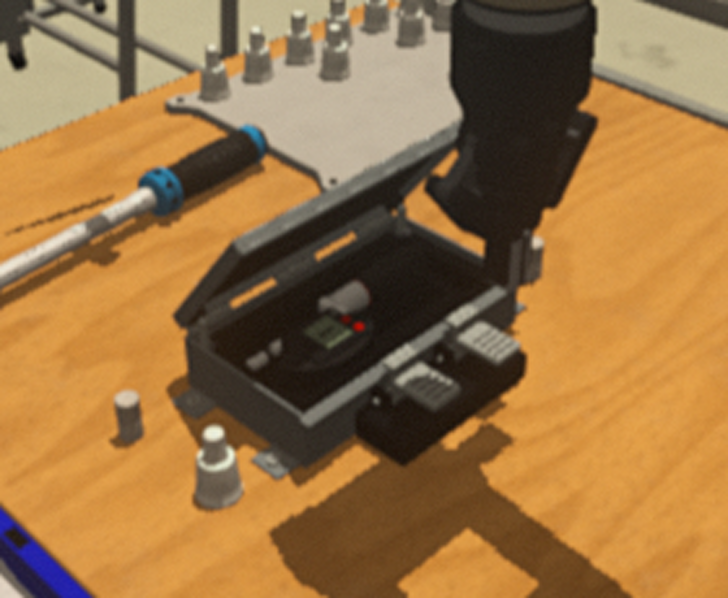

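The lid rests at about 0.9 rad (near lip corner at (240,245)) and the buttons are back up. Fingers are shut, so I push the lip back at mid-width.

Emit:
play_rows:
  linear:
    - [0.02,0,0]
    - [0.03,0,0]
    - [0.025,0,0]
    - [0.012,0,0]
    - [0.006,0,0]
    - [0.006,0,0]
    - [0.006,0,0]
  turn: [0,0,0,0,0,0,0]

```text
time: 10.1
tool_pos: [0.5356, 0.0722, 0.1243]
tool_rot: [-0.001, -0.011, 1.0, 0.0]
contact_force: [-4.0, -0.1, 2.6]
gripper_width: 0.003
grasp_force: 1.9
```

Emit:
play_rows:
  linear:
    - [0.007,0,0]
    - [0.007,0,0]
    - [0.007,0,0]
    - [0.007,0,0]
  turn: [0,0,0,0]

```text
time: 10.6
tool_pos: [0.565, 0.0721, 0.1245]
tool_rot: [0.0, -0.011, 1.0, 0.0]
contact_force: [-6.0, 0.7, 11.2]
gripper_width: -0.006
grasp_force: 0.8
```

Emit:
play_rows:
  linear:
    - [0.007,0,0]
    - [0.007,0,0]
    - [0.007,0,0]
    - [0.007,0,0]
  turn: [0,0,0,0]

```text
time: 11.1
tool_pos: [0.5971, 0.0725, 0.1303]
tool_rot: [0.005, -0.011, 1.0, 0.0]
contact_force: [-2.4, 1.9, 17.2]
gripper_width: 0.001
grasp_force: 0.0
```

An upward force is building (17 N), so the lip is probably catching a step on the fingers as it rises. I raise the tool and re-check.

Emit:
play_rows:
  linear:
    - [0,0,0.012]
    - [0,0,0.008]
    - [0,0,0]
  turn: [0,0,0]

```text
time: 11.48
tool_pos: [0.5927, 0.0721, 0.1446]
tool_rot: [0.0, -0.011, 1.0, -0.0]
contact_force: [0.3, 0.1, -0.2]
gripper_width: -0.006
grasp_force: 0.0
```

Run:
```python
from h import *
s=state();print(s['tool_pos'],s['contact_force'],s['gripper_width'],s['time'])
save('scene','s4');a=cv2.imread('pics/s4.png');cv2.imwrite('pics/s4c.png',cv2.resize(a[80:310,180:460],None,fx=2.6,fy=2.6,interpolation=2))
```

```text
[0.59265196 0.07207637 0.14461358] [ 0.28595595  0.09319055 -0.16252545] -0.006325689732990321 11.475
```

View pics/s4c.png

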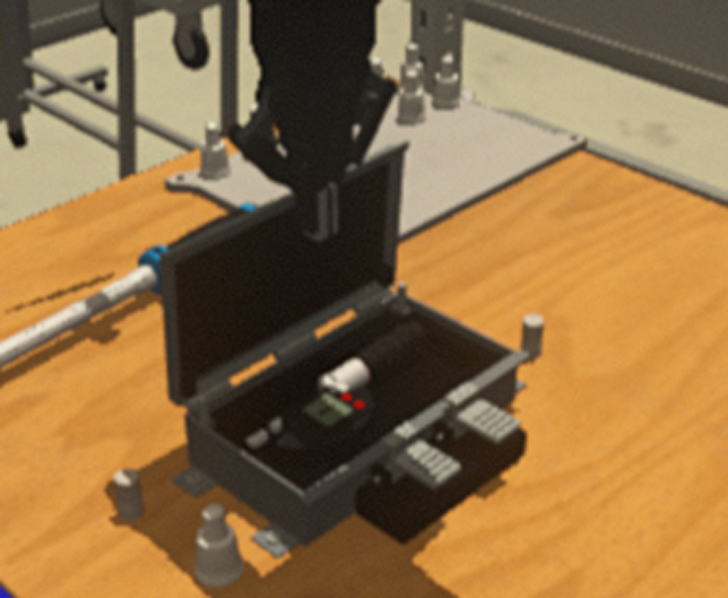

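The lid looks near or past upright, with its near lip corner at about (165,250), and no force on the finger. I check the angle by projection.

Run:
```python
from h import *
v=[.5565,.0725,.02]
for th in(1.3,1.4,1.5,1.57,1.7,1.85):
  P=[[.06-.126*np.cos(th),y,.044+.126*np.sin(th)] for y in(.108,-.108)]
  print(th,((proj('scene',W(v,P))-[180,80])*2.6).round().tolist(),W(v,P).round(3).tolist())
```

```text
1.3 [[192.0, 276.0], [435.0, 156.0]] [[0.581, 0.181, 0.165], [0.585, -0.035, 0.165]]
1.4 [[179.0, 265.0], [422.0, 147.0]] [[0.593, 0.181, 0.168], [0.597, -0.035, 0.168]]
1.5 [[166.0, 255.0], [409.0, 140.0]] [[0.605, 0.182, 0.17], [0.61, -0.034, 0.17]]
1.57 [[157.0, 250.0], [399.0, 136.0]] [[0.614, 0.182, 0.17], [0.619, -0.034, 0.17]]
1.7 [[140.0, 242.0], [383.0, 130.0]] [[0.631, 0.182, 0.169], [0.635, -0.034, 0.169]]
1.85 [[123.0, 237.0], [364.0, 127.0]] [[0.649, 0.182, 0.165], [0.653, -0.034, 0.165]]
```

The lid is at about 1.5 rad, leaning against the finger. I push on past upright.

Emit:
play_rows:
  linear:
    - [0.005,0,0]
    - [0.007,0,0]
    - [0.007,0,0]
    - [0.006,0,0]
  turn: [0,0,0,0]

```text
time: 12.02
tool_pos: [0.6176, 0.0721, 0.1437]
tool_rot: [-0.001, -0.011, 1.0, -0.0]
contact_force: [-1.8, 0.7, -1.5]
gripper_width: -0.002
grasp_force: 0.6
```

Emit:
play_rows:
  linear:
    - [0.006,0,0]
    - [0.006,0,0]
    - [0.004,0,0]
    - [0,0,0]
    - [0,0,0]
    - [0,0,0]
  turn: [0,0,0,0,0,0]

```text
time: 12.78
tool_pos: [0.6335, 0.0721, 0.1446]
tool_rot: [0.0, -0.011, 1.0, -0.0]
contact_force: [0.8, -0.3, -0.6]
gripper_width: 0.003
grasp_force: 0.0
```

Emit:
play_rows:
  linear:
    - [-0.02,0,0.005]
    - [-0.04,0,0.02]
    - [-0.04,0,0.03]
    - [-0.04,0,0.03]
    - [-0.04,0,0.02]
    - [0,0,0]
    - [0,0,0]
    - [0,0,0]
  turn: [0,0,0,0,0,0,0,0]

```text
time: 13.78
tool_pos: [0.4535, 0.072, 0.2482]
tool_rot: [-0.001, -0.011, 1.0, 0.0]
contact_force: [-0.2, -0.5, -0.1]
gripper_width: -0.0
grasp_force: 0.0
```

Run:
```python
from h import *
s=state();print(s['tool_pos'],s['contact_force'],s['gripper_width'],s['time'])
save('scene','s5');a=cv2.imread('pics/s5.png');cv2.imwrite('pics/s5c.png',cv2.resize(a[80:310,180:460],None,fx=2.6,fy=2.6,interpolation=2))
```

```text
[0.45354612 0.07203843 0.24817127] [-0.16507445 -0.48043965 -0.11328707] -0.0004032269095744087 13.775
```

View pics/s5c.png

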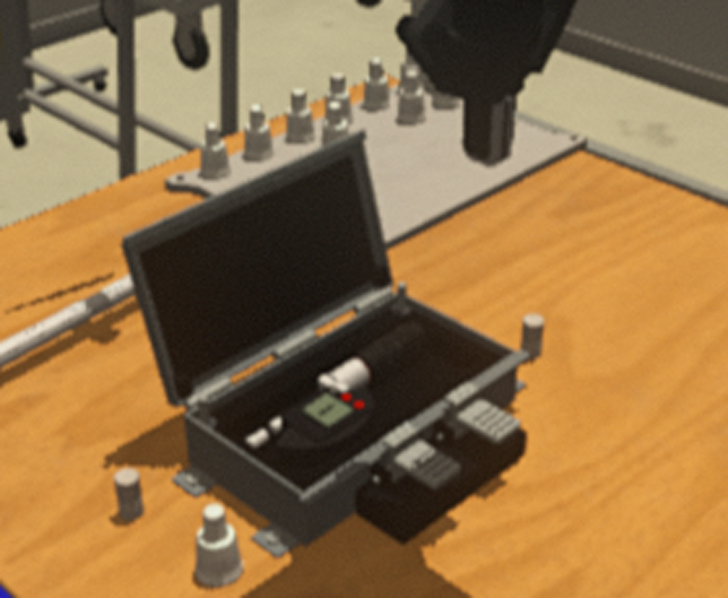

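The lid rests at its stop: corners at (124,238) and (363,132) match 1.85 rad. The micrometer, pins and cap are in place, and the robot is clear of everything.

```bash
python3 -c "
from plant import *
print(job_done())"
```

```text
the job is handed in; nothing more can be done
None
```

The case is open: I held both buttons down until the lid sprang up, then pushed it back to its stop at about 1.85 rad; the micrometer, pins and cap look undisturbed, and I handed in at about 14 s (one brief 17 N upward push on the fingers while pushing the lid).

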